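# Move charged cells to the capacity tester, channel for channel

### The arm

A 6-joint arm with a two-finger parallel gripper is mounted at the origin on a cart in front of the work surface, level with it; the furniture and walls round the work are solid. World frame = base frame: x ahead of the robot, y to its left, z up, the work surface at z = 0. Lengths are in m, angles in rad, forces in N, time in s.
With the tool pointing down it reaches from about 0.325 to 0.775 m from the base axis. Payload 9.3 kg.
Tool frame: the origin (TCP) lies on the centre line of the jaws, within the pads' length; the fingertips stand 17 mm ahead of it and the grasp point (between the pads) lies 2 mm behind it; z points along the fingers, y is the line along which they close (so a half turn about z gives the same grasp; the last joint's range is limited). The gripper opens to 85 mm and grips with 20 to 120 N. Pads are 22 mm wide; open, the fingers measure 114 mm over their backs; the gripper's body (76 mm by 85 mm) begins 54 mm behind the grasp point. The pads swing forward as they close: fully open they stand 13 mm farther back than shut.
Start: joints at [-1.445, 0.259, 0.021, 1.334, 0, 1.418], TCP at [0.151, -0.529, 0.248] pointing down, gripper open.
Joint ranges: [-3.04, 3.04], [-0.91, 1.82], [-1.04, 1.36], [-1.92, 1.95], [-1.52, 1.45], [-3.14, 3.14]. Speed limits (rad/s): [2.22, 2.22, 2.79, 3.14, 3.14, 3.14].

### API

Orientations are given as a unit quaternion [w, x, y, z].
In Python, from rig import ctrl, eyes gives the robot as it stands. The module is installed in compiled form; this text tells all that it offers.
- The arm moves only by the shell command python3 -m crank 'ROWS' [FORCE]. ROWS is text: rows parted by semicolons, each of 7 numbers parted by spaces: the shift along the tool's x, y, z normalised to -1 to 1, where 1 is 2.5 cm, then the turn, a rotation vector about the tool's x, y, z normalised to -1 to 1, where 1 is 0.15 rad, then the finger opening in mm, from 0 to 85.4. In form: x y z wx wy wz hand; .... A call has 1 to 20 rows; each row shifts and turns the commanded pose from where the row before left it, along the tool's axes as they then stand; what a row does not reach is not made up. A row lasts 1/10 s, in which the tool goes at most 50 mm and 8.59 degrees, less where a joint would pass 70% of its speed; a pose out of reach is approached as far as the arm can. A call with a number of a shift or a turn outside -1 to 1 is refused whole. A call with a gripper value outside its range is refused whole. The fingers move at their own pace and stop on an object; FORCE is the grip in N (left out, the last holds). Time passes only in rows, so rows that do not move let the fingers close. It gives the time, the measured TCP pose, the force, the opening and the grip force at its end, in the units of the state.
- ctrl.state(): the state, without advancing time (a new reading comes with each control period).
- eyes.read_camera(name): name is "scene" or "top" or "wrist"; returns the picture (420x560x3 uint8, red, green, blue); there is no depth.
- eyes.camera_model(name): a dict with "mtx" (3x3 intrinsics, pixels), "rvec" (rotation vector, rad) and "tvec" (3), from world to camera coordinates, as OpenCV has them. Camera axes: x right, y down, z forward; pixel columns grow to the right and rows downward; lengths in m; the calibration is good to about 2 mm. A picture is of the moment at which its call begins: read the wrist's pose just before it. camera_model takes no time and is no camera call; for the wrist camera it gives the pose at the moment of the call.
- ctrl.hand_in(): hands the job in; it is judged then, once.
The state is a dict: "clock": time; "q": joint angles; "qd": joint speeds; "joint_torque": joint torques, N m; "tcp_pos": TCP position; "eef_rot": TCP orientation; "contact_force": force on the tool from outside, world axes, zero at the start; "moment": the same for the moment, N m; "opening": finger opening in m; "gripper_force": force on a finger pad.
Only numpy, scipy, OpenCV 4.12 (cv2) and the standard library are available. Lean on these libraries where they do the work, as an engineer would, in place of code of your own. Each camera call takes 0.05 s, during which the arm holds its last target. There are 200 camera calls.

### The job

The four cells in the white charger are charged: move each one to the dark capacity tester, into the bay with the same number of dots as the bay it was charged in (bay one is next to each unit's display, so seen from the front the row comes out in reverse order). Seat every cell fully down in its bay with the button end at the red contact, and leave the multimeter and the tape roll alone.

Things in the scene. Friction and masses are not known exactly. Their poses are not given: they have to be found in the camera images.
- cell_red: battery cell, red wrap: a round can 18 mm in diameter, 66 mm long, 48 g, lying level. Origin: centre of its plus end face (small steel button, white ring); x runs along the can, out of the plus end, so the can's middle is at x = -33 mm. Seated in either unit its axis is 36 mm above the bench. Neighbours leave 32 mm between them: open the fingers only to about 40 mm.
- dock_red: grey charger bay, fixed, where the red cell starts; all alike. Origin on the plate (z = 12 mm) under the bay's middle, axes as the charger's. Cell along x, axis 24 mm higher, on two V saddles 7 mm thick, 24.5 mm either side of the middle, 29 mm wide at the top; between them the can is free on both sides down to 3 mm. End blocks 34.5 mm either side, 42 mm high. Tester saddles are alike.
- cell_yellow: battery cell, yellow wrap: a round can 18 mm in diameter, 66 mm long, 48 g, lying level. Origin: centre of its plus end face (small steel button, white ring); x runs along the can, out of the plus end, so the can's middle is at x = -33 mm. Seated in either unit its axis is 36 mm above the bench. Neighbours leave 32 mm between them: open the fingers only to about 40 mm.
- dock_yellow: grey charger bay, fixed, where the yellow cell starts; all alike. Origin on the plate (z = 12 mm) under the bay's middle, axes as the charger's. Cell along x, axis 24 mm higher, on two V saddles 7 mm thick, 24.5 mm either side of the middle, 29 mm wide at the top; between them the can is free on both sides down to 3 mm. End blocks 34.5 mm either side, 42 mm high. Tester saddles are alike.
- cell_green: battery cell, green wrap: a round can 18 mm in diameter, 66 mm long, 48 g, lying level. Origin: centre of its plus end face (small steel button, white ring); x runs along the can, out of the plus end, so the can's middle is at x = -33 mm. Seated in either unit its axis is 36 mm above the bench. Neighbours leave 32 mm between them: open the fingers only to about 40 mm.
- dock_green: grey charger bay, fixed, where the green cell starts; all alike. Origin on the plate (z = 12 mm) under the bay's middle, axes as the charger's. Cell along x, axis 24 mm higher, on two V saddles 7 mm thick, 24.5 mm either side of the middle, 29 mm wide at the top; between them the can is free on both sides down to 3 mm. End blocks 34.5 mm either side, 42 mm high. Tester saddles are alike.
- cell_blue: battery cell, blue wrap: a round can 18 mm in diameter, 66 mm long, 48 g, lying level. Origin: centre of its plus end face (small steel button, white ring); x runs along the can, out of the plus end, so the can's middle is at x = -33 mm. Seated in either unit its axis is 36 mm above the bench. Neighbours leave 32 mm between them: open the fingers only to about 40 mm.
- dock_blue: grey charger bay, fixed, where the blue cell starts; all alike. Origin on the plate (z = 12 mm) under the bay's middle, axes as the charger's. Cell along x, axis 24 mm higher, on two V saddles 7 mm thick, 24.5 mm either side of the middle, 29 mm wide at the top; between them the can is free on both sides down to 3 mm. End blocks 34.5 mm either side, 42 mm high. Tester saddles are alike.
- charger: fixed white charger, plate 112 (x) x 264 (y) x 12 mm, display housing with green screen, 46 mm wide, 40 mm high, at its +y (left) end. Origin on the bench under the plate's centre; unturned, x is away from the robot, y left. Bays 1, 2, 3, 4 from the display: middles at x = 0, y = +46, -4, -54, -104 mm, marked by 1 to 4 black dots on the front edge. Red plus ends at +x (far).
- tester: fixed dark tester of the charger's size and axes, display housing (blue screen) at its -y (right) end. Empty black bays 1, 2, 3, 4 from the display: middles at x = 0, y = -46, +4, +54, +104 mm, 1 to 4 white dots in front. End contacts (red plus at +x, grey minus at -x) are sprung: faces at x = +-29 mm yield 10 mm outward under 0.3 N, tops sloped. Seated plus end: x = 33 mm.
- meter: loose multimeter with a yellow rim, 128 x 66 x 41 mm, lying behind the work; a bystander, to be left alone. Origin under its centre.
- tape: loose roll of blue tape, 90 mm across, 24 mm high, lying behind the work; a bystander, to be left alone. Origin under its centre.

How it is judged:
At the end, for the whole second after the job is handed in: Each cell lies released and at rest in the tester bay with the number of dots of its charger bay: axis within 6 mm of the bay's middle line, height within 4 mm of seated, direction within 0.12 rad, plus end face at the red contact, 28 to 38 mm from the bay's middle (((y of dock_red in the frame of charger between 0.034 and 0.058 m and y of cell_red in the frame of tester between -0.052 and -0.04 m) or (y of dock_red in the frame of charger between -0.016 and 0.008 m and y of cell_red in the frame of tester between -0.002 and 0.01 m) or (y of dock_red in the frame of charger between -0.066 and -0.042 m and y of cell_red in the frame of tester between 0.048 and 0.06 m) or (y of dock_red in the frame of charger between -0.116 and -0.092 m and y of cell_red in the frame of tester between 0.098 and 0.11 m)) and x of cell_red in the frame of tester between 0.028 and 0.038 m and z of cell_red in the frame of tester between 0.032 and 0.04 m and angle between the x axis of each of cell_red, cell_yellow, cell_green, cell_blue and the x axis of tester, either way round below 0.12 rad and linear speed of each of cell_red, cell_yellow, cell_green, cell_blue below 0.02 m/s and ((y of dock_yellow in the frame of charger between 0.034 and 0.058 m and y of cell_yellow in the frame of tester between -0.052 and -0.04 m) or (y of dock_yellow in the frame of charger between -0.016 and 0.008 m and y of cell_yellow in the frame of tester between -0.002 and 0.01 m) or (y of dock_yellow in the frame of charger between -0.066 and -0.042 m and y of cell_yellow in the frame of tester between 0.048 and 0.06 m) or (y of dock_yellow in the frame of charger between -0.116 and -0.092 m and y of cell_yellow in the frame of tester between 0.098 and 0.11 m)) and x of cell_yellow in the frame of tester between 0.028 and 0.038 m and z of cell_yellow in the frame of tester between 0.032 and 0.04 m and ((y of dock_green in the frame of charger between 0.034 and 0.058 m and y of cell_green in the frame of tester between -0.052 and -0.04 m) or (y of dock_green in the frame of charger between -0.016 and 0.008 m and y of cell_green in the frame of tester between -0.002 and 0.01 m) or (y of dock_green in the frame of charger between -0.066 and -0.042 m and y of cell_green in the frame of tester between 0.048 and 0.06 m) or (y of dock_green in the frame of charger between -0.116 and -0.092 m and y of cell_green in the frame of tester between 0.098 and 0.11 m)) and x of cell_green in the frame of tester between 0.028 and 0.038 m and z of cell_green in the frame of tester between 0.032 and 0.04 m and ((y of dock_blue in the frame of charger between 0.034 and 0.058 m and y of cell_blue in the frame of tester between -0.052 and -0.04 m) or (y of dock_blue in the frame of charger between -0.016 and 0.008 m and y of cell_blue in the frame of tester between -0.002 and 0.01 m) or (y of dock_blue in the frame of charger between -0.066 and -0.042 m and y of cell_blue in the frame of tester between 0.048 and 0.06 m) or (y of dock_blue in the frame of charger between -0.116 and -0.092 m and y of cell_blue in the frame of tester between 0.098 and 0.11 m)) and x of cell_blue in the frame of tester between 0.028 and 0.038 m and z of cell_blue in the frame of tester between 0.032 and 0.04 m); the robot touches nothing.
It fails at once if the multimeter is pushed more than 25 mm (distance of meter from where it was at the start of the episode above 0.025 m).
It fails at once if the tape roll is pushed more than 25 mm (distance of tape from where it was at the start of the episode above 0.025 m).
It also fails if it takes over 96 s, if anything falls off the work surface, if the arm or the gripper's body presses on something with over 40 N, if the wrist force passes 120 N, or if a joint passes its speed limit or range.

## Working session

There is one attempt and no reset: what is moved stays moved. The work goes in short steps, Python scripts to look and compute and a shell command to move; the robot and the scene stay as the last step left them, time stands still between calls to the robot, and variables do not carry over. Pictures are saved under pics/ and viewed, at most 14 in all, crops included, and the job is handed in when it is done.

```bash
mkdir -p pics; python3 - <<'E'
from rig import ctrl,eyes
import cv2,numpy as np
for n in("top","scene"):
    im=eyes.read_camera(n); np.save(f"pics/{n}.npy",im); cv2.imwrite(f"pics/{n}0.png",im[:,:,::-1])
    m=eyes.camera_model(n); R=cv2.Rodrigues(np.array(m["rvec"],float))[0]; print(n,np.array(m["mtx"]).round(1).tolist(),(-R.T@np.array(m["tvec"]).ravel()).round(3),R.round(3).tolist())
s=ctrl.state(); print(s["clock"],s["tcp_pos"],s["eef_rot"],s["opening"])
E
```

```text
top [[396.8, 0.0, 284.4], [0.0, 396.8, 212.0], [0.0, 0.0, 1.0]] [ 0.452 -0.037  0.896] [[0.081, -0.997, 0.006], [-0.975, -0.081, -0.205], [0.205, 0.01, -0.979]]
scene [[464.5, 0.0, 274.0], [0.0, 464.5, 211.4], [0.0, 0.0, 1.0]] [0.168 0.369 0.801] [[-0.636, -0.772, 0.017], [-0.61, 0.489, -0.623], [0.473, -0.406, -0.782]]
0.1 [ 0.15129401 -0.52854125  0.24774139] [-5.88224422e-04  9.90302987e-01  1.38923173e-01 -8.70485410e-06] 0.08535684119723952
```

View pics/top0.png

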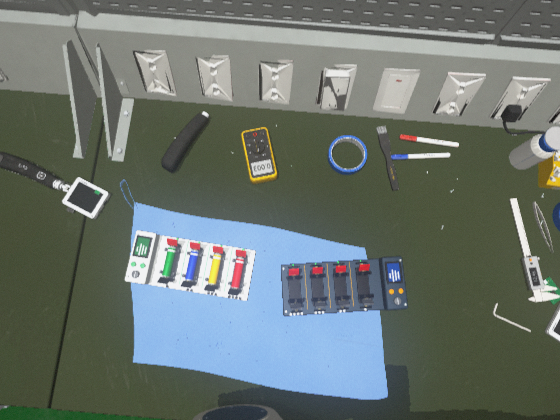

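View pics/scene0.png

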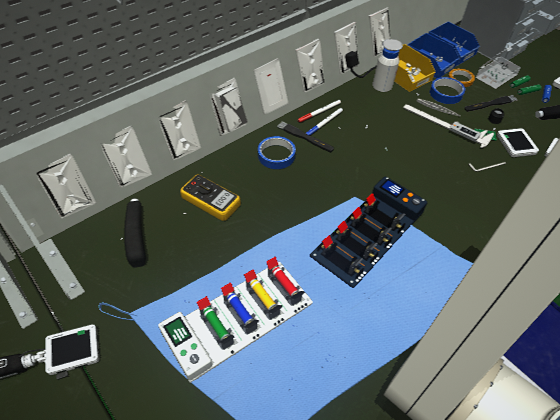

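The charger is on the left (top view, about 190,268), with green, blue, yellow and red in bays 1–4. The tester is on the right (345,287), with its display at the right and bays 1–4 running right to left. The meter (259,154) and tape (348,154) are behind.

```bash
cat > h.py <<'E'
import cv2,numpy as np
from rig import ctrl,eyes
def cam(n):
    m=eyes.camera_model(n); R=cv2.Rodrigues(np.array(m["rvec"],float))[0]; t=np.array(m["tvec"],float).ravel()
    return np.array(m["mtx"],float),R,t
def ray(c,uv):
    K,R,t=c; d=R.T@np.linalg.inv(K)@np.array([uv[0],uv[1],1.]); return -R.T@t,d/np.linalg.norm(d)
def plane(c,uv,z):
    o,d=ray(c,uv); return o+d*(z-o[2])/d[2]
def tri(*obs):  # (cam,uv)...: point nearest to all rays, and rms miss
    A=np.zeros((3,3));b=np.zeros(3);L=[]
    for c,uv in obs:
        o,d=ray(c,uv);P=np.eye(3)-np.outer(d,d);A+=P;b+=P@o;L.append((o,P))
    x=np.linalg.solve(A,b); return x,np.sqrt(np.mean([np.sum((P@(x-o))**2) for o,P in L]))
HS={'red':[(0,8),(172,180)],'yellow':[(22,33)],'green':[(50,80)],'blue':[(108,128)]}
def blobs(im,col,amin=40,smin=120,vmin=60,roi=None):
    h=cv2.cvtColor(im,cv2.COLOR_RGB2HSV);m=np.zeros(h.shape[:2],np.uint8)
    for a,b in HS[col]: m|=cv2.inRange(h,(a,smin,vmin),(b,255,255))
    if roi: k=np.zeros_like(m);k[roi[1]:roi[3],roi[0]:roi[2]]=255;m&=k
    out=[]
    for c in cv2.findContours(m,cv2.RETR_EXTERNAL,cv2.CHAIN_APPROX_NONE)[0]:
        a=cv2.contourArea(c)
        if a>=amin: (x,y),(w,hh),an=cv2.minAreaRect(c); out.append((round(x,1),round(y,1),round(max(w,hh),1),round(min(w,hh),1),int(a)))
    return sorted(out)
E
python3 - <<'E'
from h import *
for n,roi in(("top",(120,220,420,330)),("scene",(140,170,440,390))):
    im=np.load(f"pics/{n}.npy");c=cam(n)
    for col in HS:
        for b in blobs(im,col,25,150 if col=='blue' else 120,roi=roi): print(n,col,b,plane(c,b[:2],.042).round(3))
    x0,y0,x1,y1=roi
    big=cv2.resize(im[y0:y1,x0:x1],None,fx=2.6,fy=2.6,interpolation=cv2.INTER_CUBIC);cv2.imwrite(f"pics/{n}_crop.png",big[:,:,::-1])
E
```

```text
top red (171.5, 241.8, 10.0, 5.3, 40) [0.545 0.21  0.042]
top red (194.5, 246.0, 9.0, 6.0, 40) [0.54  0.159 0.042]
top red (217.5, 249.5, 9.6, 5.9, 42) [0.537 0.109 0.042]
top red (236.8, 274.7, 24.1, 7.6, 154) [0.487 0.062 0.042]
top red (240.4, 253.0, 9.7, 5.4, 42) [0.534 0.059 0.042]
top red (293.5, 271.5, 9.0, 7.0, 50) [ 0.504 -0.058  0.042]
top red (317.0, 270.0, 10.0, 6.0, 54) [ 0.511 -0.108  0.042]
top red (340.5, 268.5, 9.0, 7.0, 52) [ 0.518 -0.158  0.042]
top red (364.0, 267.0, 10.0, 6.0, 57) [ 0.525 -0.208  0.042]
top yellow (213.7, 270.7, 23.9, 7.1, 141) [0.491 0.112 0.042]
top green (167.9, 263.3, 23.8, 6.7, 133) [0.499 0.211 0.042]
top blue (190.8, 267.0, 23.5, 6.3, 116) [0.495 0.161 0.042]
top blue (393.0, 267.5, 12.0, 9.0, 69) [ 0.529 -0.27   0.042]
scene red (203.0, 302.9, 12.0, 9.1, 90) [0.545 0.209 0.042]
scene red (227.0, 288.9, 12.2, 8.7, 85) [0.541 0.159 0.042]
scene red (249.6, 275.7, 11.2, 8.9, 80) [0.537 0.109 0.042]
scene red (271.9, 262.8, 10.7, 8.5, 72) [0.532 0.058 0.042]
scene red (285.1, 281.7, 26.8, 9.4, 214) [0.485 0.066 0.042]
scene red (327.0, 241.5, 9.8, 9.4, 66) [ 0.502 -0.059  0.042]
scene red (342.0, 227.0, 11.3, 7.1, 64) [ 0.509 -0.107  0.042]
scene red (357.0, 213.0, 11.3, 7.1, 59) [ 0.515 -0.158  0.042]
scene red (370.5, 199.0, 10.6, 7.8, 64) [ 0.524 -0.208  0.042]
scene yellow (209.9, 196.5, 59.7, 30.4, 480) [0.744 0.056 0.042]
scene yellow (263.0, 294.9, 27.0, 9.0, 207) [0.489 0.115 0.042]
scene green (177.1, 330.8, 19.7, 16.1, 136) [0.528 0.274 0.042]
scene green (216.1, 323.9, 28.3, 10.0, 241) [0.496 0.214 0.042]
scene blue (239.8, 308.7, 27.0, 9.6, 217) [0.494 0.164 0.042]
scene blue (388.6, 185.5, 10.8, 9.1, 55) [ 0.526 -0.268  0.042]
```

View pics/top_crop.png

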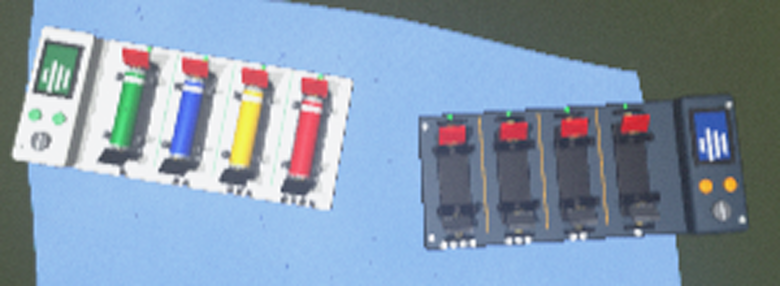

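```bash
python3 -m crank '0 0 0 0 0 -1 40;0 0 0 0 0 -1 40;0 0 0 0 0 -1 40;0 0 0 0 0 -1 40;0 0 0 0 0 -1 40;0 0 0 0 0 -1 40;0 0 0 0 0 -1 40;0 0 0 0 0 -1 40;0 0 0 0 0 -1 40;0 0 0 0 0 -1 40;0 0 0 0 0 -1 40;0 0 0 0 0 -1 40;0 0 0 0 0 -1 40;0 0 0 0 0 -1 40;0 0 0 0 0 -1 40;0 0 0 0 0 -1 40;0 0 0 0 0 -1 40;0 0 0 0 0 -1 40;0 0 0 0 0 -0.6 40' 30
cat >> h.py <<'E'
from scipy.spatial.transform import Rotation as Ro
def tool():
    s=ctrl.state();q=s["eef_rot"];return np.array(s["tcp_pos"]),Ro.from_quat([*q[1:],q[0]]),s
def rel(p,yaw):  # shift (units of 25mm, tool axes) to reach p; turn (units .15) to reach tool-down with x at yaw
    P,R,s=tool();D=R.inv().apply(np.array(p)-P)/.025
    T=Ro.from_euler('z',yaw)*Ro.from_euler('x',np.pi)
    w=(R.inv()*T).as_rotvec()/.15
    print("t %.2f"%s["clock"],"pos",P.round(4),"shift",D.round(2),"turn",w.round(2),"after-turn shift",(T.inv().apply(np.array(p)-P)/.025).round(2),"q",np.round(s["q"],2))
E
python3 - <<'E'
from h import *
K,R,t=cam("wrist");P,Rt,s=tool()
print(K.tolist(),"cam in tool",Rt.inv().apply(-R.T@t-P),"camz in tool",Rt.inv().apply(R[2]),"camx",Rt.inv().apply(R[0]))
rel([.49,.13,.25],np.pi-.073)
E
```

```text
clock: 2.0
tcp_pos: [0.1513, -0.5286, 0.2479]
eef_rot: [-0.0, 0.034, 0.999, 0.0]
contact_force: [-0.9, 0.3, -0.2]
opening: 0.0402
gripper_force: 0.0
[[316.89953460309715, 0.0, 276.5192058051119], [0.0, 316.89953460309715, 205.07239586349087], [0.0, 0.0, 1.0]] cam in tool [ 8.40226796e-02  1.97183426e-05 -1.25511638e-01] camz in tool [-3.26152402e-01 -5.12637259e-04  9.45317062e-01] camx [1.40106687e-04 9.99999816e-01 5.90630720e-04]
t 2.00 pos [ 0.1513 -0.5286  0.2479] shift [-11.75  27.19  -0.06] turn [ 0.01 -0.    0.04] after-turn shift [-11.59  27.26  -0.09] q [-1.44  0.26  0.02  1.33  0.   -1.38]
```

```bash
python3 -m crank '-1 1 0 0 0 0 40;-1 1 0 0 0 0 40;-1 1 0 0 0 0 40;-1 1 0 0 0 0 40;-1 1 0 0 0 0 40;-1 1 0 0 0 0 40;-1 1 0 0 0 0 40;-1 1 0 0 0 0 40;-1 1 0 0 0 0 40;-1 1 0 0 0 0 40;-1 1 0 0 0 0 40;-0.6 1 0 0 0 0 40;0 1 0 0 0 0 40;0 1 0 0 0 0 40;0 1 0 0 0 0 40;0 0 0 0 0 0 40;0 0 0 0 0 0 40'
cat > snap.py <<'E'
import sys,pickle
from h import *
s=ctrl.state();c=cam("wrist");im=eyes.read_camera("wrist")
pickle.dump((c,im),open(f"pics/{sys.argv[1]}.pkl","wb"));cv2.imwrite(f"pics/{sys.argv[1]}.png",im[:,:,::-1]);print(np.abs(s["qd"]).max(),s["tcp_pos"])
E
python3 snap.py w1
```

```text
clock: 3.7
tcp_pos: [0.4679, -0.1756, 0.2482]
eef_rot: [-0.0, 0.036, 0.999, -0.0]
contact_force: [0.0, -0.5, -0.3]
opening: 0.04
gripper_force: 0.0
0.02328184464658561 [ 0.46791365 -0.17556534  0.24822873]
```

```bash
python3 -m crank '0 1 0 0 0 0 40;0 1 0 0 0 0 40;0 1 0 0 0 0 40;0 1 0 0 0 0 40;0 1 0 0 0 0 40;0 1 0 0 0 0 40;0 1 0 0 0 0 40;0 1 0 0 0 0 40;0 0 0 0 0 0 40;0 0 0 0 0 0 40'
python3 snap.py w2; python3 - <<'E'
from h import *
rel([.491,.13,.25],np.pi-.073)
E
```

```text
clock: 4.75
tcp_pos: [0.4826, 0.0231, 0.2481]
eef_rot: [-0.0, 0.036, 0.999, -0.0]
contact_force: [0.4, -0.9, 0.3]
opening: 0.0401
gripper_force: 0.0
0.01964078990874051 [0.48264014 0.02313177 0.24807076]
t 4.80 pos [0.4826 0.0228 0.2481] shift [-0.02  4.3  -0.08] turn [-0. -0. -0.] after-turn shift [-0.02  4.3  -0.08] q [-0.13  0.14 -0.13  1.3  -0.   -0.05]
```

View pics/w1.png

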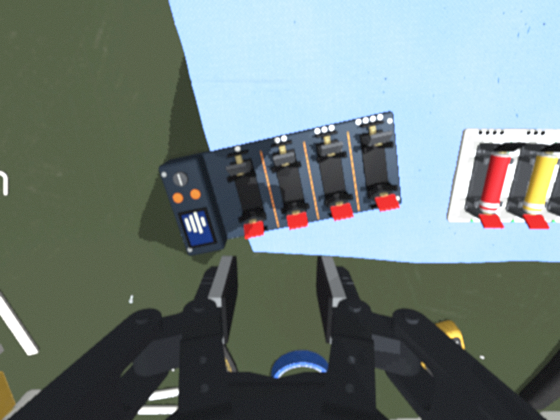

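View pics/w2.png

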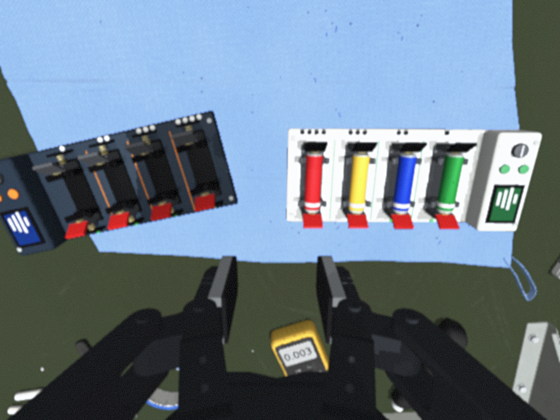

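w1 shows the tester with its right plate corners near (392,112) and (400,208), and its four red contacts at y≈190–230. w2 shows all four cells at about (313–452, 180), with both units in view. I'll take a third view further left, then triangulate.

```bash
python3 -m crank '0 1 0 0 0 0 40;0 1 0 0 0 0 40;0 1 0 0 0 0 40;0 1 0 0 0 0 40;0 1 0 0 0 0 40;0 0 0 0 0 0 40;0 0 0 0 0 0 40'
python3 snap.py w3; python3 - <<'E'
from h import *
import pickle
D={k:pickle.load(open(f"pics/{k}.pkl","rb")) for k in("w1","w2","w3")}
top=np.load("pics/top.npy");ct=cam("top");cs=cam("scene");sc=np.load("pics/scene.npy")
for k in D:
    for col in HS: print(k,col,blobs(D[k][1],col,60,140 if col=='blue' else 120,roi=(0,100,560,260)))
E
```

```text
clock: 5.5
tcp_pos: [0.4918, 0.1475, 0.2481]
eef_rot: [-0.0, 0.036, 0.999, -0.0]
contact_force: [0.9, -0.0, 0.3]
opening: 0.0402
gripper_force: 0.0
0.016922639563307064 [0.49175498 0.14749356 0.24805875]
w1 red [(253.3, 229.3, 21.8, 15.3, 258), (296.9, 220.1, 20.6, 14.3, 253), (341.2, 211.2, 21.6, 14.5, 268), (386.3, 202.0, 22.9, 14.7, 274), (490.0, 220.5, 24.0, 13.0, 231), (495.2, 179.2, 47.9, 20.4, 791), (535.0, 221.0, 26.0, 14.0, 246)]
w1 yellow [(540.6, 179.8, 48.9, 21.0, 803)]
w1 green []
w1 blue [(196.9, 228.0, 35.1, 23.9, 335)]
w2 red [(76.1, 229.9, 26.8, 15.2, 285), (118.0, 220.4, 24.2, 14.6, 260), (160.5, 211.1, 23.7, 13.7, 251), (204.0, 201.8, 22.9, 13.9, 252), (312.0, 220.0, 18.0, 14.0, 229), (312.9, 178.9, 46.6, 16.5, 681), (356.5, 220.0, 21.0, 14.0, 226), (401.0, 221.0, 22.0, 14.0, 241), (446.5, 221.0, 23.0, 14.0, 241)]
w2 yellow [(358.4, 179.4, 46.7, 16.4, 646)]
w2 green [(450.3, 179.6, 46.7, 18.2, 714), (504.3, 205.9, 34.2, 23.8, 304)]
w2 blue [(22.9, 229.8, 36.2, 22.4, 345), (404.5, 179.9, 46.4, 17.5, 686)]
w3 red [(9.3, 220.2, 21.8, 14.7, 225), (47.6, 211.9, 27.7, 14.7, 286), (90.0, 202.4, 26.3, 15.8, 289), (199.2, 178.8, 46.7, 16.3, 659), (201.0, 219.5, 20.0, 13.0, 212), (245.0, 220.5, 18.0, 13.0, 201), (290.0, 221.0, 18.0, 14.0, 221), (334.5, 221.0, 19.0, 14.0, 234)]
w3 yellow [(244.5, 179.0, 46.0, 17.0, 645)]
w3 green [(335.8, 179.8, 44.9, 15.6, 618), (392.2, 204.8, 32.8, 24.2, 300)]
w3 blue [(290.5, 179.9, 46.2, 16.1, 661)]
```

```bash
python3 - <<'E'
from h import *
import pickle
D={k:pickle.load(open(f"pics/{k}.pkl","rb")) for k in("w1","w2","w3")};C={k:D[k][0] for k in D}
cells={'red':[(495.2,179.2),(312.9,178.9),(199.2,178.8)],'yellow':[(540.6,179.8),(358.4,179.4),(244.5,179.0)],'blue':[None,(404.5,179.9),(290.5,179.9)],'green':[None,(450.3,179.6),(335.8,179.8)]}
for k,v in cells.items(): print(k,[a.round(4) if hasattr(a,'round') else a for a in tri(*[(C[w],p) for w,p in zip(C,v) if p])])
T=[[(253.3,229.3),(76.1,229.9)],[(296.9,220.1),(118,220.4),(9.3,220.2)],[(341.2,211.2),(160.5,211.1),(47.6,211.9)],[(386.3,202),(204,201.8),(90,202.4)]]
for i,v in enumerate(T): print("T",i+1,[a.round(4) for a in tri(*[(C[w],p) for w,p in zip(C,v)])])
for i,v in enumerate([[(312,220),(201,219.5)],[(356.5,220),(245,220.5)],[(401,221),(290,221)],[(446.5,221),(334.5,221)]]): print("C",4-i,tri((C["w2"],v[0]),(C["w3"],v[1]))[0].round(4))
a=cv2.resize(D["w1"][1][90:260,150:410],None,fx=3,fy=3,interpolation=cv2.INTER_CUBIC);cv2.imwrite("pics/w1c.png",a[:,:,::-1])
a=cv2.resize(D["w3"][1][100:250,160:440],None,fx=2.8,fy=2.8,interpolation=cv2.INTER_CUBIC);cv2.imwrite("pics/w3c.png",a[:,:,::-1])
E
```

```text
red [array([0.4873, 0.0626, 0.0366]), np.float64(0.0002)]
yellow [array([0.4913, 0.1121, 0.0368]), np.float64(0.0002)]
blue [array([0.4957, 0.1623, 0.0369]), np.float64(0.0)]
green [array([0.4987, 0.2115, 0.0383]), np.float64(0.0002)]
T 1 [array([ 0.5242, -0.2059,  0.046 ]), np.float64(0.0005)]
T 2 [array([ 0.5177, -0.1567,  0.0429]), np.float64(0.0009)]
T 3 [array([ 0.5096, -0.1072,  0.0457]), np.float64(0.0005)]
T 4 [array([ 0.5025, -0.0579,  0.0453]), np.float64(0.0004)]
C 4 [0.5329 0.0592 0.0426]
C 3 [0.5365 0.1087 0.0442]
C 2 [0.5415 0.1588 0.0429]
C 1 [0.5439 0.2081 0.0458]
```

View pics/w1c.png

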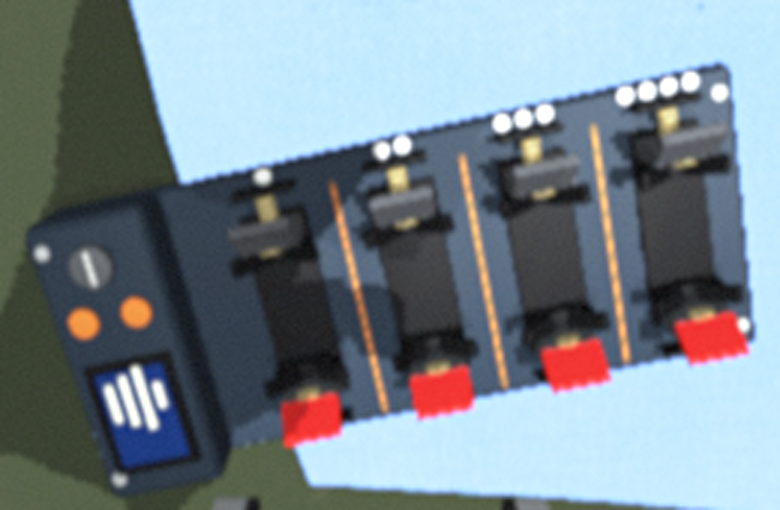

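View pics/w3c.png

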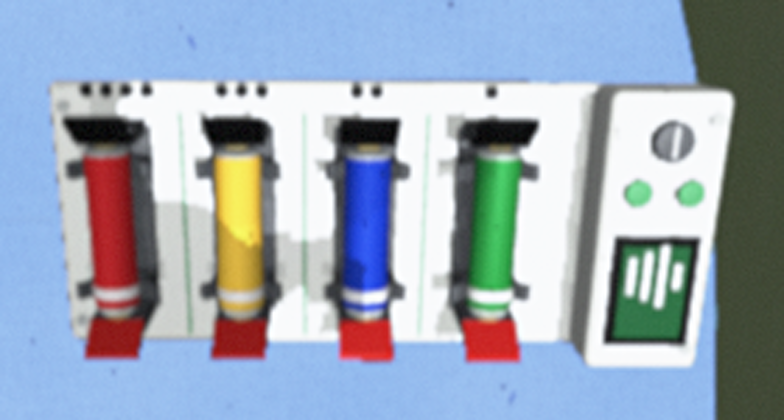

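w1c shows the tester with white dots at crop y 177, 149, 119 and 91, and right-edge screws at (718,92) and (742,326). w3c shows the charger with its front edge at crop y≈82, back edge at ≈339, and cans spanning y≈148–318.

```bash
python3 - <<'E'
from h import *
import pickle
C={k:pickle.load(open(f"pics/{k}.pkl","rb"))[0] for k in("w1","w2","w3")}
f1=lambda p,z:plane(C["w1"],(p[0]/3+150-.3,p[1]/3+90-.3),z)
f3=lambda p,z:plane(C["w3"],(p[0]/2.8+160-.3,p[1]/2.8+100-.3),z)
cy=np.array([[.4873,.0626],[.4913,.1121],[.4957,.1623],[.4987,.2115]])
d=cy[-1]-cy[0];yc=np.arctan2(-d[0],d[1]);print("charger yaw",yc)
t=np.array([[.5242,-.2059],[.5177,-.1567],[.5096,-.1072],[.5025,-.0579]]);d=t[-1]-t[0];yt=np.arctan2(-d[0],d[1]);print("tester yaw",yt,np.linalg.norm(d))
def fr(p,yaw): return np.array([[np.cos(yaw),np.sin(yaw)],[-np.sin(yaw),np.cos(yaw)]])@np.array(p)[:2]
print("charger frame: blobs",[fr(p,yc).round(4) for p in cy])
for n,p,z in[("dot4",(116,89),.012),("dot3",(242,89),.012),("dot2",(367,90),.012),("dot1",(492,91),.012),("front",(250,82),.012),("back",(260,340),.012),("red-",(105,150),.037),("red+",(120,312),.037),("grn-",(495,150),.037),("grn+",(490,313),.037)]: print(n,fr(f3(p,z),yc).round(4))
print("tester: contacts",[fr(p,yt).round(4) for p in t])
for n,p,z in[("dot1",(262,177),.012),("dot2",(392,149),.012),("dot3",(524,119),.012),("dot4",(658,91),.012),("screwF",(718,92),.012),("screwB",(742,326),.012),("cF",(727,65),.012),("cB",(753,340),.012)]: print(n,fr(f1(p,z),yt).round(4))
E
```

```text
charger yaw -0.07641238227186173
tester yaw 0.1455842838049084 0.14958238532661525
charger frame: blobs [array([0.4811, 0.0996]), array([0.4813, 0.1493]), array([0.4819, 0.1997]), array([0.4811, 0.249 ])]
dot4 [0.433  0.0999]
dot3 [0.4328 0.1502]
dot2 [0.433  0.2001]
dot1 [0.4333 0.25  ]
front [0.4301 0.1535]
back [0.5407 0.1551]
red- [0.4531 0.0999]
red+ [0.5186 0.1008]
grn- [0.4526 0.248 ]
grn+ [0.5185 0.2503]
tester: contacts [array([ 0.4888, -0.2798]), array([ 0.4895, -0.2301]), array([ 0.4887, -0.18  ]), array([ 0.4888, -0.1302])]
dot1 [ 0.4013 -0.2798]
dot2 [ 0.4017 -0.2294]
dot3 [ 0.4015 -0.1792]
dot4 [ 0.4022 -0.1293]
screwF [ 0.4073 -0.1078]
screwB [ 0.5    -0.1077]
cF [ 0.3984 -0.1036]
cB [ 0.5069 -0.1039]
```

```bash
cat >> h.py <<'E'
YC,YT=-.0764,.143
def w(x,y,yaw): return [np.cos(yaw)*x-np.sin(yaw)*y,np.sin(yaw)*x+np.cos(yaw)*y]
# tester centre fixed by mid row point at the fitted yaw .1456
tm=np.array(w(.4540,-.2047,.1456))
SRC={n:np.array(w(.4855,.25-.05*i,YC)) for i,n in enumerate(['green','blue','yellow','red'])}
DST={n:tm+np.array([-np.sin(YT),np.cos(YT)])*(-.075+.05*i) for i,n in enumerate(['green','blue','yellow','red'])}
E
python3 - <<'E'
from h import *
print(SRC,DST)
rel([*SRC['red'],.034],np.pi+YC)
E
```

```text
{'green': array([0.50316519, 0.21221461]), 'blue': array([0.49934891, 0.16236046]), 'yellow': array([0.49553262, 0.11250631]), 'red': array([0.49171634, 0.06265217])} {'green': array([ 0.48958385, -0.21089945]), 'blue': array([ 0.4824582 , -0.16140981]), 'yellow': array([ 0.47533254, -0.11192016]), 'red': array([ 0.46820688, -0.06243051])}
t 5.55 pos [0.4917 0.1472 0.2481] shift [-0.25 -3.37  8.57] turn [-0.   -0.    0.02] after-turn shift [-0.26 -3.37  8.57] q [ 0.13  0.2  -0.06  1.31 -0.    0.2 ]
```

```bash
python3 -m crank '-0.06 -0.84 1 0 0 0.02 40;-0.06 -0.84 1 0 0 0 40;-0.06 -0.84 1 0 0 0 40;-0.06 -0.84 1 0 0 0 40;0 0 1 0 0 0 40;0 0 0.5 0 0 0 40;0 0 0 0 0 0 40;0 0 0 0 0 0 40' 30
python3 -c "
from h import *
rel([*SRC['red'],.034],np.pi+YC)"
```

```text
clock: 6.35
tcp_pos: [0.4914, 0.0632, 0.1112]
eef_rot: [0.0, 0.039, 0.999, -0.0]
contact_force: [-0.5, -0.4, -0.5]
opening: 0.0396
gripper_force: 0.0
t 6.35 pos [0.4914 0.0632 0.1112] shift [-0.01 -0.02  3.09] turn [-0.  0. -0.] after-turn shift [-0.02 -0.02  3.09] q [-0.04  0.25 -0.36  0.96 -0.    0.04]
```

```bash
python3 -m crank '0 -0.02 0.8 0 0 0 40;0 0 0.8 0 0 0 40;0 0 0.8 0 0 0 40;0 0 0.5 0 0 0 40;0 0 0.18 0 0 0 40;0 0 0 0 0 0 40;0 0 0 0 0 0 40' 30
python3 -c "
from h import *
rel([*SRC['red'],.034],np.pi+YC)"
python3 -m crank '0 0 0 0 0 0 10;0 0 0 0 0 0 10;0 0 0 0 0 0 10;0 0 0 0 0 0 10;0 0 0 0 0 0 10' 30
```

```text
clock: 7.05
tcp_pos: [0.4918, 0.0635, 0.0348]
eef_rot: [0.001, 0.038, 0.999, -0.0]
contact_force: [0.2, -0.9, 0.5]
opening: 0.0401
gripper_force: 0.0
t 7.05 pos [0.4918 0.0635 0.0348] shift [ 0.   -0.03  0.03] turn [0.   0.01 0.  ] after-turn shift [ 0.   -0.03  0.03] q [-0.04  0.33 -0.47  0.77 -0.    0.03]
clock: 7.55
tcp_pos: [0.4916, 0.0627, 0.0347]
eef_rot: [0.001, 0.038, 0.999, -0.001]
contact_force: [-1.1, -5.4, 5.0]
opening: 0.0168
gripper_force: 29.1
```

```bash
python3 -m crank '0 0 -0.4 0 0 0 10;0 0 -0.8 0 0 0 10;0 0 -0.9 0 0 0 10;0 0 -0.9 0 0 0 10;0 0 0 0 0 0 10'
python3 -c "
from h import *
rel([*DST['red'],.034],np.pi+YT)"
```

```text
clock: 8.05
tcp_pos: [0.4927, 0.0637, 0.1122]
eef_rot: [0.003, 0.038, 0.999, 0.0]
contact_force: [0.3, -0.1, -0.8]
opening: 0.0165
gripper_force: 29.4
t 8.05 pos [0.4927 0.0637 0.1122] shift [ 0.61 -5.11  3.12] turn [-0.    0.04 -1.46] after-turn shift [ 1.69 -4.86  3.13] q [-0.04  0.25 -0.36  0.96  0.    0.03]
```

```bash
python3 -m crank '0.1 -0.85 0 0 0 0 10;0.1 -0.85 0 0 0 0 10;0.1 -0.85 0 0 0 0 10;0.1 -0.85 0 0 0 0 10;0.1 -0.85 0 0 0 0 10;0.11 -0.86 0 0 0 -0.73 10;0 0 0 0 0 -0.73 10;0 0 0 0 0 0 10;0 0 0 0 0 0 10;0 0 0 0 0 0 10'
python3 -c "
from h import *
rel([*DST['red'],.034],np.pi+YT)"; python3 snap.py p1
```

```text
clock: 9.05
tcp_pos: [0.4662, -0.0622, 0.1087]
eef_rot: [-0.0, -0.071, 0.998, 0.0]
contact_force: [-0.1, 0.0, -0.8]
opening: 0.0171
gripper_force: 29.4
t 9.05 pos [ 0.4662 -0.0622  0.1087] shift [-0.08 -0.02  2.99] turn [ 0.   -0.   -0.01] after-turn shift [-0.08 -0.02  2.99] q [-0.31  0.21 -0.42  0.94  0.   -0.45]
0.01115580548559168 [ 0.4662291  -0.06223823  0.10873051]
```

View pics/p1.png

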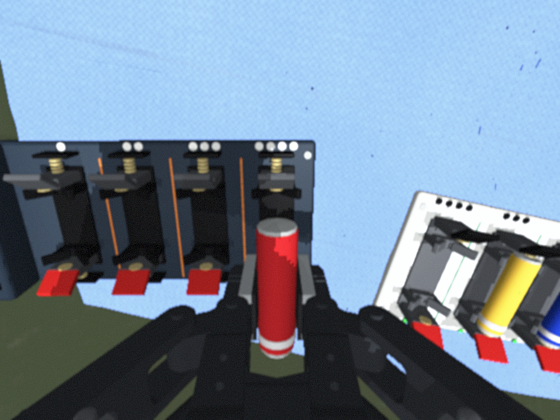

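p1 shows the red cell held straight at column 277. The bay-4 dots are centred at about (276,146), so it is laterally aligned, and the tester's front edge is level in the image, so the yaw is right.

```bash
python3 - <<'E'
from h import *
import pickle
c=pickle.load(open("pics/p1.pkl","rb"))[0]
for u,b in[(276,'red'),(203,'yellow'),(132,'blue'),(60,'green')]:
    d=plane(c,(u,146.5),.012)[:2]; print(b,(d+.0525*np.array([np.cos(YT),np.sin(YT)])-DST[b]).round(4))
# held cell ends, at its height
zc=.1087+.002
print(plane(c,(277,226),zc+.004).round(4),plane(c,(277,350),zc+.004).round(4))
E
python3 -m crank '-0.08 -0.02 0.8 0 0 0 10;0 0 0.8 0 0 0 10;0 0 0.5 0 0 0 10;0 0 0.4 0 0 0 10;0 0 0.3 0 0 0 10;0 0 0.14 0 0 0 10;0 0 0 0 0 0 10;0 0 0 0 0 0 10'
```

```text
red [-0.      0.0001]
yellow [ 0.     -0.0008]
blue [-0.0001 -0.0003]
green [-0.0001 -0.0006]
[ 0.4328 -0.0669  0.1147] [ 0.4957 -0.0579  0.1147]
clock: 9.9
tcp_pos: [0.4685, -0.0629, 0.0355]
eef_rot: [0.0, -0.072, 0.997, -0.0]
contact_force: [-0.9, 0.9, -1.0]
opening: 0.0168
gripper_force: 29.5
```

```bash
python3 -m crank '0 0 0.04 0 0 0 10;0 0 0 0 0 0 40;0 0 0 0 0 0 40;0 0 0 0 0 0 40;0 0 0 0 0 0 40;0 0 -0.5 0 0 0 40;0 0 -0.9 0 0 0 40;0 0 -0.9 0 0 0 40;0 0 -0.7 0 0 0 40;0 0 0 0 0 0 40;0 0 0 0 0 0 40'
python3 snap.py p2;python3 -c "
from h import *
rel([*SRC['yellow'],.034],np.pi+YC)"
```

```text
clock: 11.0
tcp_pos: [0.4683, -0.0629, 0.1091]
eef_rot: [0.0, -0.072, 0.997, -0.0]
contact_force: [-0.3, -0.7, -0.8]
opening: 0.0403
gripper_force: 0.0
0.017514454951328053 [ 0.46830399 -0.06285916  0.10909176]
t 11.05 pos [ 0.468  -0.0628  0.1086] shift [-2.09  6.78  2.98] turn [ 0.   -0.01  1.46] after-turn shift [-0.56  7.07  2.98] q [-0.31  0.22 -0.41  0.94 -0.   -0.45]
```

View pics/p2.png

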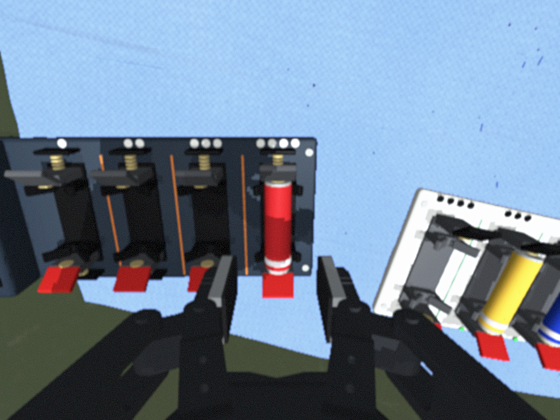

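p2 shows the red cell seated in bay 4 at (278,225) between the contacts, with the red contact pushed back to about row 286 against 279 for the empty bays.

```bash
python3 -m crank '-0.26 0.85 0 0 0 0 40;-0.26 0.85 0 0 0 0 40;-0.26 0.85 0 0 0 0 40;-0.26 0.85 0 0 0 0 40;-0.26 0.85 0 0 0 0 40;-0.26 0.85 0 0 0 0 40;-0.26 0.85 0 0 0 0 40;-0.27 0.83 0 0 0 0 40;0 0 0 0 0 0.73 40;0 0 0 0 0 0.73 40;0 0 0 0 0 0 40;0 0 0 0 0 0 40'
python3 -c "
from h import *
rel([*SRC['yellow'],.034],np.pi+YC)
import pickle
c=pickle.load(open('pics/p2.pkl','rb'))[0]
ct,st=np.cos(YT),np.sin(YT)
for n,p in(('minus',(278,180)),('plus',(278,271))):
    d=plane(c,p,.040)[:2]-DST['red'];print(n,ct*d[0]+st*d[1],-st*d[0]+ct*d[1])"
```

```text
clock: 12.25
tcp_pos: [0.4955, 0.1123, 0.1085]
eef_rot: [-0.001, 0.036, 0.999, -0.0]
contact_force: [0.1, 0.6, 0.1]
opening: 0.0401
gripper_force: 0.0
t 12.25 pos [0.4955 0.1123 0.1085] shift [-0.01  0.01  2.98] turn [-0.   -0.01  0.02] after-turn shift [-0.    0.01  2.98] q [ 0.06  0.27 -0.33  0.97  0.    0.13]
minus -0.03361488242060843 0.00035912740133376385
plus 0.03195680084954028 0.00047857655125602746
```

```bash
python3 -m crank '0 0 0.8 0 0 0.02 40;0 0 0.8 0 0 0 40;0 0 0.8 0 0 0 40;0 0 0.4 0 0 0 40;0 0 0.16 0 0 0 40;0 0 0 0 0 0 40;0 0 0 0 0 0 40' 30
python3 -m crank '0 0 0 0 0 0 10;0 0 0 0 0 0 10;0 0 0 0 0 0 10;0 0 0 0 0 0 10;0 0 0 0 0 0 10;0 0 -0.4 0 0 0 10;0 0 -0.8 0 0 0 10;0 0 -0.9 0 0 0 10;0 0 -0.9 0 0 0 10;0 0 0 0 0 0 10;0 0 0 0 0 0 10' 30
python3 -c "
from h import *
rel([*DST['yellow'],.034],np.pi+YT)"
```

```text
clock: 12.95
tcp_pos: [0.4963, 0.1123, 0.0359]
eef_rot: [0.0, 0.039, 0.999, 0.0]
contact_force: [0.6, 0.1, 0.2]
opening: 0.0403
gripper_force: 0.0
clock: 14.05
tcp_pos: [0.4959, 0.1124, 0.1107]
eef_rot: [0.001, 0.039, 0.999, 0.0]
contact_force: [-0.1, 0.8, -0.8]
opening: 0.0168
gripper_force: 29.4
t 14.05 pos [0.4959 0.1124 0.1107] shift [ 0.12 -9.01  3.07] turn [ 0.    0.01 -1.48] after-turn shift [ 2.09 -8.76  3.07] q [ 0.06  0.27 -0.33  0.97  0.    0.14]
```

```bash
python3 -m crank '0.01 -0.9 0 0 0 0 10;0.01 -0.9 0 0 0 0 10;0.01 -0.9 0 0 0 0 10;0.01 -0.9 0 0 0 0 10;0.01 -0.9 0 0 0 0 10;0.01 -0.9 0 0 0 0 10;0.01 -0.9 0 0 0 0 10;0.01 -0.9 0 0 0 0 10;0.02 -0.9 0 0 0 0 10;0.02 -0.91 0 0 0 0 10;0 0 0 0 0 -0.74 10;0 0 0 0 0 -0.74 10;0 0 0 0 0 0 10;0 0 0 0 0 0 10'
python3 -c "
from h import *
rel([*DST['yellow'],.034],np.pi+YT)"
```

```text
clock: 15.45
tcp_pos: [0.4747, -0.1117, 0.1096]
eef_rot: [-0.001, -0.07, 0.998, 0.0]
contact_force: [0.3, -1.2, -0.9]
opening: 0.0167
gripper_force: 29.4
t 15.45 pos [ 0.4747 -0.1117  0.1096] shift [-0.03 -0.01  3.03] turn [ 0.   -0.01 -0.02] after-turn shift [-0.02 -0.01  3.03] q [-0.4   0.24 -0.38  0.96  0.   -0.54]
```

```bash
python3 -m crank '-0.05 -0.01 0.8 0 0 -0.02 10;0 0 0.8 0 0 0 10;0 0 0.5 0 0 0 10;0 0 0.4 0 0 0 10;0 0 0.3 0 0 0 10;0 0 0.2 0 0 0 10;0 0 0 0 0 0 10;0 0 0 0 0 0 10'
python3 -m crank '0 0 0 0 0 0 40;0 0 0 0 0 0 40;0 0 0 0 0 0 40;0 0 0 0 0 0 40;0 0 -0.5 0 0 0 40;0 0 -0.9 0 0 0 40;0 0 -0.9 0 0 0 40;0 0 -0.7 0 0 0 40;0 0 0 0 0 0 40;0 0 0 0 0 0 40'
python3 snap.py p3;python3 -c "
from h import *
rel([*SRC['blue'],.034],np.pi+YC)"
```

```text
clock: 16.25
tcp_pos: [0.4764, -0.1116, 0.0355]
eef_rot: [0.0, -0.073, 0.997, 0.0]
contact_force: [-1.0, 3.6, 1.0]
opening: 0.0171
gripper_force: 30.2
clock: 17.25
tcp_pos: [0.4764, -0.1121, 0.1102]
eef_rot: [0.0, -0.073, 0.997, -0.0]
contact_force: [0.2, -0.1, 0.4]
opening: 0.04
gripper_force: 0.0
0.018636317941816753 [ 0.47641892 -0.11205547  0.11020186]
t 17.30 pos [ 0.4761 -0.1119  0.1097] shift [-2.52 10.72  3.03] turn [ 0.   -0.    1.48] after-turn shift [-0.09 11.01  3.03] q [-0.4   0.24 -0.37  0.96 -0.   -0.55]
```

View pics/p3.png

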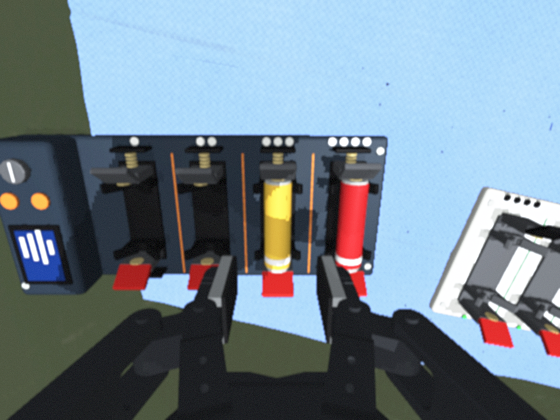

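p3 shows the yellow cell in bay 3 at (278,222) and the red cell in bay 4 at (351,222), both down and straight. Blue is next.

```bash
python3 -m crank '-0.21 0.9 0 0 0 0 40;-0.21 0.9 0 0 0 0 40;-0.21 0.9 0 0 0 0 40;-0.21 0.9 0 0 0 0 40;-0.21 0.9 0 0 0 0 40;-0.21 0.9 0 0 0 0 40;-0.21 0.9 0 0 0 0 40;-0.21 0.9 0 0 0 0 40;-0.21 0.88 0 0 0 0 40;-0.21 0.88 0 0 0 0 40;-0.21 0.88 0 0 0 0 40;-0.21 0.88 0 0 0 0 40;0 0 0 0 0 0.74 40;0 0 0 0 0 0.74 40;0 0 0 0 0 0 40;0 0 0 0 0 0 40'
python3 -c "
from h import *
rel([*SRC['blue'],.034],np.pi+YC)"
```

```text
clock: 18.9
tcp_pos: [0.4993, 0.1622, 0.1095]
eef_rot: [-0.001, 0.036, 0.999, -0.0]
contact_force: [-0.2, -0.0, 0.3]
opening: 0.0399
gripper_force: 0.0
t 18.90 pos [0.4993 0.1622 0.1095] shift [-0.    0.01  3.02] turn [-0.   -0.01  0.02] after-turn shift [-0.    0.01  3.02] q [ 0.15  0.3  -0.29  0.98 -0.    0.23]
```

```bash
python3 -m crank '0 0 0.8 0 0 0.02 40;0 0 0.8 0 0 0 40;0 0 0.8 0 0 0 40;0 0 0.4 0 0 0 40;0 0 0.2 0 0 0 40;0 0 0 0 0 0 40;0 0 0 0 0 0 40' 30
python3 -m crank '0 0 0 0 0 0 10;0 0 0 0 0 0 10;0 0 0 0 0 0 10;0 0 0 0 0 0 10;0 0 0 0 0 0 10;0 0 -0.4 0 0 0 10;0 0 -0.8 0 0 0 10;0 0 -0.9 0 0 0 10;0 0 -0.9 0 0 0 10;0 0 0 0 0 0 10;0 0 0 0 0 0 10' 30
python3 -c "
from h import *
rel([*DST['blue'],.034],np.pi+YT)"
```

```text
clock: 19.6
tcp_pos: [0.5001, 0.1623, 0.0359]
eef_rot: [0.0, 0.039, 0.999, 0.0]
contact_force: [0.5, 0.4, 1.2]
opening: 0.0398
gripper_force: 0.0
clock: 20.7
tcp_pos: [0.4998, 0.1624, 0.1107]
eef_rot: [0.001, 0.039, 0.999, 0.0]
contact_force: [0.7, 0.5, -0.9]
opening: 0.0169
gripper_force: 29.4
t 20.70 pos [0.4998 0.1624 0.1107] shift [ -0.32 -12.97   3.07] turn [ 0.    0.01 -1.48] after-turn shift [  2.53 -12.72   3.07] q [ 0.15  0.3  -0.29  0.98  0.    0.23]
```

```bash
python3 -m crank '-0.02 -0.93 0 0 0 0 10;-0.02 -0.93 0 0 0 0 10;-0.02 -0.93 0 0 0 0 10;-0.02 -0.93 0 0 0 0 10;-0.02 -0.93 0 0 0 0 10;-0.02 -0.93 0 0 0 0 10;-0.02 -0.93 0 0 0 0 10;-0.02 -0.93 0 0 0 0 10;-0.02 -0.93 0 0 0 0 10;-0.02 -0.93 0 0 0 0 10;-0.02 -0.93 0 0 0 0 10;-0.03 -0.93 0 0 0 0 10;-0.03 -0.93 0 0 0 0 10;-0.03 -0.88 0 0 0 0 10;0 0 0 0 0 -0.75 10;0 0 0 0 0 -0.75 10;0 0 0 0 0 0 10;0 0 0 0 0 0 10'
python3 -c "
from h import *
rel([*DST['blue'],.034],np.pi+YT)"
```

```text
clock: 22.5
tcp_pos: [0.4815, -0.1613, 0.1096]
eef_rot: [-0.001, -0.071, 0.997, 0.0]
contact_force: [-0.4, 0.0, -0.4]
opening: 0.0168
gripper_force: 29.5
t 22.50 pos [ 0.4815 -0.1613  0.1096] shift [-0.04 -0.01  3.02] turn [ 0.01 -0.01  0.  ] after-turn shift [-0.04 -0.01  3.02] q [-0.49  0.27 -0.33  0.97  0.   -0.63]
```

```bash
python3 -m crank '-0.06 -0.01 0.8 0 0 0 10;0 0 0.8 0 0 0 10;0 0 0.5 0 0 0 10;0 0 0.4 0 0 0 10;0 0 0.3 0 0 0 10;0 0 0.2 0 0 0 10;0 0 0 0 0 0 10;0 0 0 0 0 0 10'
python3 -m crank '0 0 0 0 0 0 40;0 0 0 0 0 0 40;0 0 0 0 0 0 40;0 0 0 0 0 0 40;0 0 -0.5 0 0 0 40;0 0 -0.9 0 0 0 40;0 0 -0.9 0 0 0 40;0 0 -0.7 0 0 0 40;0 0 0 0 0 0 40;0 0 0 0 0 0 40'
python3 snap.py p4;python3 -c "
from h import *
rel([*SRC['green'],.034],np.pi+YC)"
```

```text
clock: 23.3
tcp_pos: [0.4834, -0.1611, 0.0355]
eef_rot: [0.0, -0.073, 0.997, 0.0]
contact_force: [-1.3, 3.0, 2.7]
opening: 0.0163
gripper_force: 30.2
clock: 24.3
tcp_pos: [0.4834, -0.1617, 0.1102]
eef_rot: [0.0, -0.073, 0.997, -0.0]
contact_force: [-0.9, -0.2, -0.9]
opening: 0.0395
gripper_force: 0.0
0.01967298724400891 [ 0.48342625 -0.1616558   0.11018532]
t 24.35 pos [ 0.4831 -0.1615  0.1097] shift [-2.97 14.67  3.03] turn [ 0.   -0.    1.48] after-turn shift [ 0.34 14.96  3.03] q [-0.49  0.27 -0.33  0.97 -0.   -0.63]
```

```bash
python3 -m crank '-0.2 0.98 0 0 0 0 40;-0.2 0.98 0 0 0 0 40;-0.2 0.98 0 0 0 0 40;-0.2 0.98 0 0 0 0 40;-0.2 0.98 0 0 0 0 40;-0.2 0.98 0 0 0 0 40;-0.2 0.98 0 0 0 0 40;-0.2 0.98 0 0 0 0 40;-0.2 0.98 0 0 0 0 40;-0.2 0.98 0 0 0 0 40;-0.2 0.98 0 0 0 0 40;-0.2 0.98 0 0 0 0 40;-0.2 0.98 0 0 0 0 40;-0.2 0.98 0 0 0 0 40;-0.17 0.95 0 0 0 0 40;0 0 0 0 0 0.75 40;0 0 0 0 0 0.75 40;0 0 0 0 0 0 40;0 0 0 0 0 0 40'
python3 -c "
from h import *
rel([*SRC['green'],.034],np.pi+YC)"
```

```text
clock: 26.25
tcp_pos: [0.5031, 0.2119, 0.1095]
eef_rot: [-0.001, 0.038, 0.999, -0.0]
contact_force: [-0.2, 1.1, -0.1]
opening: 0.0399
gripper_force: 0.0
t 26.25 pos [0.5031 0.2119 0.1095] shift [-0.01  0.01  3.02] turn [-0.   -0.01  0.  ] after-turn shift [-0.    0.01  3.02] q [ 0.24  0.33 -0.24  1.   -0.    0.32]
```

View pics/p4.png

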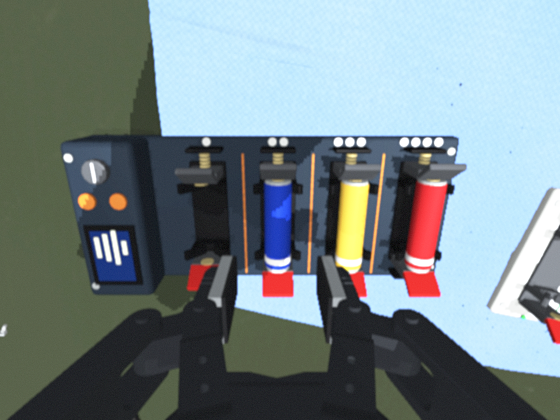

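p4 shows blue (278,222), yellow (351,222) and red (428,222) seated in bays 2, 3 and 4. Only bay 1 is empty, so green is next.

```bash
python3 -m crank '0 0.01 0.8 0 0 0 40;0 0 0.8 0 0 0 40;0 0 0.8 0 0 0 40;0 0 0.4 0 0 0 40;0 0 0.2 0 0 0 40;0 0 0 0 0 0 40;0 0 0 0 0 0 40' 30
python3 -m crank '0 0 0 0 0 0 10;0 0 0 0 0 0 10;0 0 0 0 0 0 10;0 0 0 0 0 0 10;0 0 0 0 0 0 10;0 0 -0.4 0 0 0 10;0 0 -0.8 0 0 0 10;0 0 -0.9 0 0 0 10;0 0 -0.9 0 0 0 10;0 0 0 0 0 0 10;0 0 0 0 0 0 10' 30
python3 -c "
from h import *
rel([*DST['green'],.034],np.pi+YT)"
```

```text
clock: 26.95
tcp_pos: [0.5039, 0.2124, 0.0359]
eef_rot: [0.0, 0.039, 0.999, 0.0]
contact_force: [-0.2, -0.1, 0.9]
opening: 0.0398
gripper_force: 0.0
clock: 28.05
tcp_pos: [0.5035, 0.2125, 0.1108]
eef_rot: [0.001, 0.039, 0.999, 0.0]
contact_force: [0.0, -0.3, -0.7]
opening: 0.0165
gripper_force: 29.4
t 28.05 pos [0.5035 0.2125 0.1108] shift [ -0.77 -16.93   3.06] turn [ 0.    0.01 -1.48] after-turn shift [  2.97 -16.68   3.07] q [ 0.25  0.33 -0.24  1.    0.    0.32]
```

```bash
python3 -m crank '-0.05 -1 0 0 0 0 10;-0.05 -1 0 0 0 0 10;-0.05 -1 0 0 0 0 10;-0.05 -1 0 0 0 0 10;-0.05 -1 0 0 0 0 10;-0.05 -1 0 0 0 0 10;-0.05 -1 0 0 0 0 10;-0.05 -1 0 0 0 0 10;-0.05 -1 0 0 0 0 10;-0.05 -1 0 0 0 0 10;-0.05 -1 0 0 0 0 10;-0.05 -1 0 0 0 0 10;-0.05 -1 0 0 0 0 10;-0.05 -1 0 0 0 0 10;-0.05 -1 0 0 0 0 10;-0.05 -1 0 0 0 0 10;0 -0.93 0 0 0 0 10;0 0 0 0 0 -0.75 10;0 0 0 0 0 -0.75 10;0 0 0 0 0 0 10'
python3 -m crank '0 0 0 0 0 0 10'
python3 -c "
from h import *
rel([*DST['green'],.034],np.pi+YT)"
```

```text
clock: 30.05
tcp_pos: [0.4895, -0.2111, 0.1092]
eef_rot: [-0.001, -0.074, 0.997, 0.001]
contact_force: [-0.1, -0.8, -0.5]
opening: 0.0171
gripper_force: 29.5
clock: 30.15
tcp_pos: [0.4897, -0.2109, 0.1096]
eef_rot: [-0.001, -0.071, 0.997, 0.0]
contact_force: [0.0, 0.6, -0.1]
opening: 0.017
gripper_force: 29.5
t 30.15 pos [ 0.4897 -0.2109  0.1096] shift [ 0.   -0.    3.02] turn [ 0.01 -0.01  0.  ] after-turn shift [0.01 0.   3.02] q [-0.56  0.31 -0.27  0.99  0.   -0.71]
```

```bash
python3 -m crank '-0.02 0 0.8 0 0 0 10;0 0 0.8 0 0 0 10;0 0 0.5 0 0 0 10;0 0 0.4 0 0 0 10;0 0 0.3 0 0 0 10;0 0 0.2 0 0 0 10;0 0 0 0 0 0 10;0 0 0 0 0 0 10'
python3 -m crank '0 0 0 0 0 0 40;0 0 0 0 0 0 40;0 0 0 0 0 0 40;0 0 0 0 0 0 40;0 0 -0.5 0 0 0 40;0 0 -0.9 0 0 0 40;0 0 -0.9 0 0 0 40;0 0 -1 0 0 0 40;0 0.8 -1 0 0 0 40;0 0.8 -1 0 0 0 40;0 0.8 -0.5 0 0 0 40;0 0 0 0 0 0 40;0 0 0 0 0 0 40'
python3 snap.py p5
```

```text
clock: 30.95
tcp_pos: [0.4905, -0.2106, 0.0355]
eef_rot: [0.0, -0.073, 0.997, 0.0]
contact_force: [-1.3, 3.7, 3.1]
opening: 0.0167
gripper_force: 30.2
clock: 32.25
tcp_pos: [0.482, -0.1518, 0.1803]
eef_rot: [0.0, -0.073, 0.997, -0.0]
contact_force: [-0.5, 0.1, -0.4]
opening: 0.0399
gripper_force: 0.0
0.0207518278486589 [ 0.48196692 -0.15176816  0.18028729]
```

```bash
python3 -m crank '0 1 0 0 0 0 40;0 1 0 0 0 0 40;0 1 0 0 0 0 40;0 1 0 0 0 0 40;0 0 0 0 0 0 40;0 0 0 0 0 0 40';python3 snap.py p6
python3 - <<'E'
from h import *
import pickle
D=[pickle.load(open(f"pics/{k}.pkl","rb")) for k in("p5","p6")]
ct,st=np.cos(YT),np.sin(YT)
for col in HS:
    B=[[b for b in blobs(i,col,300,140 if col=='blue' else 120,roi=(0,90,560,290)) if b[2]/b[3]>2] for _,i in D]
    print(col,B)
    if all(len(b)==1 for b in B):
        x,e=tri(*[(D[k][0],B[k][0][:2]) for k in(0,1)]);d=x[:2]-DST[col];print("  x,y in bay, z, miss",(ct*d[0]+st*d[1]).round(4),(-st*d[0]+ct*d[1]).round(4),x[2].round(4),e.round(4))
E
```

```text
clock: 32.9
tcp_pos: [0.4674, -0.0532, 0.1796]
eef_rot: [-0.0, -0.073, 0.997, 0.0]
contact_force: [-1.1, 0.6, -0.4]
opening: 0.0399
gripper_force: 0.0
0.016438895914825107 [ 0.46735187 -0.05317172  0.17963292]
red [[(379.1, 190.6, 58.3, 23.2, 1172)], [(266.0, 191.0, 58.0, 22.0, 1143)]]
  x,y in bay, z, miss -0.0043 -0.0001 0.0371 0.0
yellow [[(322.3, 190.8, 57.1, 22.1, 1079)], [(209.5, 191.6, 58.6, 22.1, 1132)]]
  x,y in bay, z, miss -0.0035 -0.0001 0.0363 0.0001
green [[(209.1, 190.7, 56.9, 21.3, 1081)], [(95.7, 190.2, 59.6, 23.8, 1205)]]
  x,y in bay, z, miss -0.004 -0.0002 0.037 0.0005
blue [[(266.0, 190.5, 57.0, 22.0, 1119)], [(152.8, 190.9, 59.2, 22.4, 1174)]]
  x,y in bay, z, miss -0.0039 0.0001 0.0369 0.0
```

View pics/p5.png

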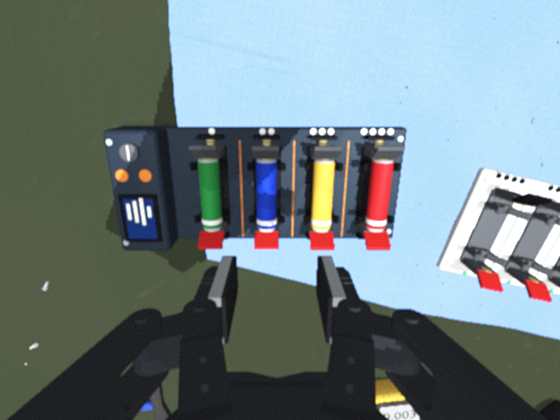

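The four cells lie in bays 1–4 at x≈209, 266, 322 and 379. Wrap centres sit −4 mm along the bay, the same offset as in the charger, so each can is centred. Heights measure 36–37 mm, the plus ends are at the red contacts, and the robot is clear.

```bash
python3 -c "
from rig import ctrl
print(ctrl.hand_in())"
```

```text
the job is handed in; nothing more can be done
None
```

I moved all four cells to the tester bays with matching dots (green 1, blue 2, yellow 3, red 4), each seated with its button end at the red contact, and handed the job in at about 33 s; the hand-in call gave no verdict, and the multimeter and tape were not approached.

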